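# Clear the rinds off the tasting board and hold it out

## Robot

A 6-joint arm with a two-finger parallel gripper is mounted at the origin on the work surface. World frame = base frame: x ahead of the robot, y to its left, z up, the work surface at z = 0. Lengths are in mm, angles in degrees, forces in N, time in s.
With the tool pointing down it reaches from about 225 to 725 mm from the base axis. Payload 3.1 kg.
Tool frame: the origin (TCP) lies midway between the tips of the shut fingers; the grasp point (between the pads) lies arm.grasp_offset behind it (arm.grasp_offset is the distance from the TCP to the grasp point, in mm); z points along the fingers, y is the direction in which the jaws open and shut (so a half turn about z gives the same grasp; the last joint's range is limited). The gripper opens to 85 mm and grips with 20 to 120 N. Pads are 22 mm wide; open, the fingers measure 114 mm over their backs; the gripper's body (76 mm by 85 mm) begins 54 mm behind the grasp point. The pads swing forward as they close: fully open they stand 13 mm farther back than shut.
Start: joints at [65.214, 2.75, 5.684, 92.934, 0, 82.678], TCP at [157.561, 500.791, 231.312] pointing down, gripper open.
Joint ranges: [-166.93, 166.93], [-56.73, 111.36], [-69.38, 81.34], [-121.58, 131.49], [-85.45, 84.26], [-180, 180]. Speed limits (degrees/s): [159.86, 159.86, 180, 180, 180, 180].

## Interface

Orientations are given as a 3x3 rotation matrix whose columns are the frame's x, y, z axes.
In Python, from bench import arm gives the robot as it stands.
- The arm moves only by the tool step_arm, never from a script. Its argument "increments" is a list of rows, each a list of 6 numbers: the shift along the tool's x, y, z each as a share of 20 mm, from -1 to 1, then the turn, a rotation vector about the tool's x, y, z each as a share of 0.12 rad, from -1 to 1. A call has 1 to 10 rows; each row shifts and turns the commanded pose from where the row before left it, along the tool's axes as they then stand; what a row does not reach is not made up. A row lasts 1/8 s, in which the tool goes at most 62.5 mm and 10.7 degrees, less where a joint would pass 70% of its speed; a pose out of reach is approached as far as the arm can. A call with a number of a shift or a turn outside -1 to 1 is refused whole. A call with a gripper value outside its range is refused whole. "jaw" is the gripper's target within -1 to 1 (shut at 1, half-way at 0, fully open at -1), set as the call begins (left out, the last holds). The fingers move at their own pace and stop on an object; "newtons" is the grip in N (left out, the last holds). Time passes only in rows, so rows that do not move let the fingers close. It gives the time, the measured TCP pose, the force and the opening at its end, in the units of the state.
- arm.state(): the state, without advancing time (a new reading comes with each control period).
- arm.grab_frame(name): name is "scene" or "top" or "wrist"; returns the picture (400x640x3 uint8, blue, green, red); there is no depth.
- arm.calibration(name): a dict with "mtx" (3x3 intrinsics, pixels), "R" (3x3) and "t" (3): a world point X has camera coordinates R X + t; the wrist camera has in their place "mount" (4x4, takes a point from camera to tool coordinates, whose origin is the TCP and whose axes are the flange's). Camera axes: x right, y down, z forward; pixel columns grow to the right and rows downward; lengths in mm; the calibration is good to about 2 mm. The wrist camera is an equidistant fisheye: a pixel r from the principal point sees the ray r / f radians off the axis. A picture is of the moment at which its call begins: read the wrist's pose just before it. calibration takes no time and is no camera call.
- arm.close_job(): hands the job in, once; it reports no verdict.
The state is a dict: "clock": time; "q": joint angles; "qvel": joint speeds; "joint_efforts": joint torques, N m; "eef_pos": TCP position; "tool_rot": TCP orientation; "contact_force": force on the tool from outside, world axes, zero at the start; "wrist_torque": the same for the moment, N m; "opening": opening from 0.0 (shut) to 1.0 (fully open).
Only numpy, scipy, OpenCV 4.12 (cv2) and the standard library are available. Lean on these libraries where they do the work, as an engineer would, in place of code of your own. Each camera call takes 0.05 s, during which the arm holds its last target. There are 200 camera calls.

## Task

Get the cheese tasting board ready and hold it out for the customer: with the board scraper, not with the fingers, sweep the three rind trimmings off the end of the board into the steel tray, and stand or lay the scraper back down on the bare counter. Then lift the board by its rail about 10 cm clear of the counter with the wedge of cheese and olives still standing on it, and hold it level and still; finish while holding it. Keep the board level throughout and leave the other goods on the counter where they are.

Things in the scene. Friction and masses are not known exactly. Their poses are not given: they have to be found in the camera images.
- rail (a point): Middle of the dark wooden carrying rail of the loose tasting board, over the board's centre, 110 mm above the counter and 80 mm above the board's top face. Axes: x across the board's width (near half, x negative, holds the rinds; far half the cheese and ramekin), y along its length and along the rail, z up. Rail 130 mm long (y), 16 wide (x), 24 tall, on two steel posts 10 mm thick at y = +-48 mm.
- board: The same board; origin centred under its feet, on the counter; axes as for the rail. Pale wooden slab 200 (x) x 280 (y) x 16 mm on four rubber feet, its top face 30 mm above the counter; about 0.55 kg, about 0.8 kg with what stands on it.
- scraper_c (a point): Centre (half-way up, 42 mm above its foot) of the board scraper (white nylon foot, upright wooden grip), standing upright and loose on the counter beyond one end of the board. Foot 88 mm long (its x), 32 mm thick (y), 22 mm tall; above it the grip, 80 x 22 mm; 84 mm tall in all; z up; 0.14 kg.
- scraper: The same scraper; origin centred under its foot.
- tray_floor (a point): Centre of the inner floor of the shallow stainless offcut tray, loose on the counter against the other end of the board (the left or the right end, 3 to 6 mm gap). Outside 240 (its x) x 120 (y) x 22 mm tall, walls and floor 2.5 mm; its rim is 8 mm below the board's top face; x and y along the board's x and y.
- tray: The same tray; origin centred under it.
- rind1_c (a point): Centre of a loose cheese-rind trimming, a short bent yellow strip about 34 x 15 x 14 mm tall with a brown waxed side, lying on the near half of the board, 11 g.
- rind2_c (a point): Centre of a loose cheese-rind trimming, a short bent yellow strip about 30 x 17 x 15 mm tall with a brown waxed side, lying on the near half of the board, 11 g.
- rind3_c (a point): Centre of a loose cheese-rind trimming, a short bent yellow strip about 36 x 14 x 13 mm tall with a brown waxed side, lying on the near half of the board, 11 g.
- wedge_c (a point): Centre of a loose wedge of cheese on the board's far half, 56 x 75 x 36 mm tall, 0.12 kg; z up.
- ramekin_c (a point): Centre of a loose white ramekin of olives on the board's far half, 62 mm across, 34 mm tall, 0.11 kg; z up.
- calculator: Bystander: black desk calculator, 150 x 105 x 22 mm, flat on the counter; origin under its centre.
- jar: Bystander: amber glass jar with a brass lid, 68 mm across, 85 mm tall; origin under its centre.
- tin: Bystander: food tin, 74 mm across, 75 mm tall; origin under its centre.
There are look-alikes about, which are no part of the job. What is shaped like the part that bears rind1_c but red is not meant. What is shaped like the part that bears wedge_c but pink is not meant.

How it is judged (in metres and radians):
On the way, in this order (a step that is already met when the one before it is completed fails the run):
1. all three rind trimmings lie in the tray (x of rind1_c in the frame of tray_floor between -0.12 and 0.12 m and y of rind1_c in the frame of tray_floor between -0.06 and 0.06 m and z of each of rind1_c, rind2_c, rind3_c in the frame of tray_floor below 0.03 m and x of rind2_c in the frame of tray_floor between -0.12 and 0.12 m and y of rind2_c in the frame of tray_floor between -0.06 and 0.06 m and x of rind3_c in the frame of tray_floor between -0.12 and 0.12 m and y of rind3_c in the frame of tray_floor between -0.06 and 0.06 m), for 0.2 s.
2. the scraper rests on the counter, let go, touching neither board nor tray (height (world z) of scraper_c below 0.055 m and contact force between the fingers and scraper below 0.1 N and linear speed of scraper below 0.02 m/s and contact force between scraper and board below 0.05 N and contact force between scraper and tray below 0.05 N), for 0.2 s.
3. the board is lifted clear of the counter, level, with the cheese and ramekin on it (height (world z) of rail between 0.165 and 0.31 m and angle between rail's own z axis and vertical below 0.09 rad and x of wedge_c in the frame of rail between -0.1 and 0.1 m and y of wedge_c in the frame of rail between -0.14 and 0.14 m and z of wedge_c in the frame of rail between -0.075 and -0.045 m and angle between each of wedge_c, ramekin_c's own z axis and vertical below 0.2 rad and x of ramekin_c in the frame of rail between -0.1 and 0.1 m and y of ramekin_c in the frame of rail between -0.14 and 0.14 m and z of ramekin_c in the frame of rail between -0.075 and -0.045 m), for 0.2 s.
At the end, for the whole second after the job is handed in: Board gripped, feet 55 to 200 mm above the counter, within 5 degrees of level, under 20 mm/s and 0.1 rad/s, touching no tray or goods; wedge and ramekin upright on it; the three rinds in the tray; scraper let go and at rest on the counter, touching neither board nor tray (all of step 1 and all of step 2 and all of step 3 and contact force between the fingers and board above 1 N and linear speed of board below 0.02 m/s and angular speed of board below 0.1 rad/s and contact force between board and tray below 0.05 N and contact force between board and calculator below 0.05 N and contact force between board and jar below 0.05 N and contact force between board and tin below 0.05 N); the arm keeps its last pose, push and grip.
It fails at once if a rind is touched with the gripper or arm (contact force between any of the fingers, the arm and rind1 above 0.3 N or contact force between any of the fingers, the arm and rind2 above 0.3 N or contact force between any of the fingers, the arm and rind3 above 0.3 N).
It fails at once if the board is tipped more than 14 degrees (angle between rail's own z axis and vertical above 0.25 rad).
It fails at once if other goods on the counter are shifted more than 30 mm (distance of any of calculator, jar, tin from where it was at the start of the episode above 0.03 m).
It also fails if it takes over 61 s, if anything falls off the work surface, if the arm or the gripper's body presses on something with over 40 N, if the wrist force passes 120 N, or if a joint passes its speed limit or range.

## Working session

There is one attempt and no reset: what is moved stays moved. The work goes in short steps, Python scripts to look and compute and a tool call to move; the robot and the scene stay as the last step left them, time stands still between calls to the robot, and variables do not carry over. Pictures are saved under pics/ and viewed, about 8 in all and at most 12, crops included, and the job is handed in when it is done.

Besides the shell and the picture viewer there is one more tool, called after "Request:" as name([rows], argument=value, ...), one row to a line, values as JSON. step_arm: Moves the arm, as the interface text tells. Shift numbers are shares of 20 mm and turn numbers shares of 0.12 rad, none past 1 either way. Its arguments: {"type":"object","properties":{"increments":{"type":"array","items":{"type":"array","items":{"type":"number"}}},"jaw":{"type":"number"},"newtons":{"type":"number"}},"required":["increments"]}

```bash
mkdir -p pics; python3 - <<'E'
from bench import arm
import cv2,numpy as np
s=arm.state();print(s['clock'],s['eef_pos'],np.round(s['tool_rot'],3).tolist(),s['opening'],arm.grasp_offset)
for n in('top','scene'):
    cv2.imwrite(f'pics/{n}0.png',arm.grab_frame(n))
    c=arm.calibration(n);print(n,np.round(c['mtx'],1).tolist(),np.round(c['R'],4).tolist(),np.round(c['t'],1).tolist())
E
```

```text
0.0 [157.30645508 500.24234391 230.12984845] [[-0.954, 0.3, -0.001], [0.3, 0.954, -0.002], [0.0, -0.002, -1.0]] 0.9961347689885056 18.700000000000003
top [[383.9, 0.0, 315.8], [0.0, 383.9, 206.0], [0.0, 0.0, 1.0]] [[0.0165, -0.9998, 0.0075], [-0.9864, -0.0175, -0.1637], [0.1638, -0.0047, -0.9865]] [32.1, 569.4, 816.5]
scene [[506.1, 0.0, 316.3], [0.0, 506.1, 201.3], [0.0, 0.0, 1.0]] [[-0.724, 0.6896, 0.0142], [0.4277, 0.465, -0.7752], [-0.5412, -0.5552, -0.6316]] [365.3, -198.0, 1349.6]
```

View pics/top0.png

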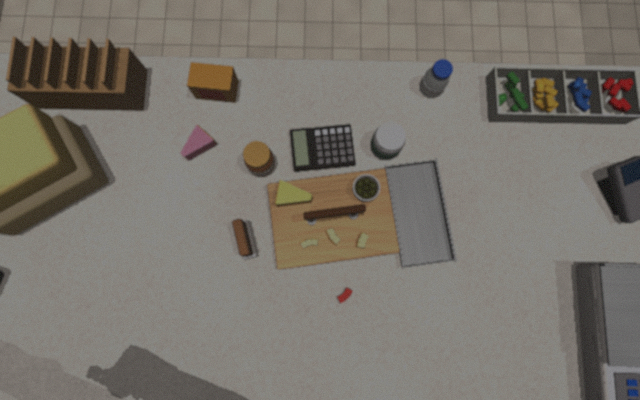

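View pics/scene0.png

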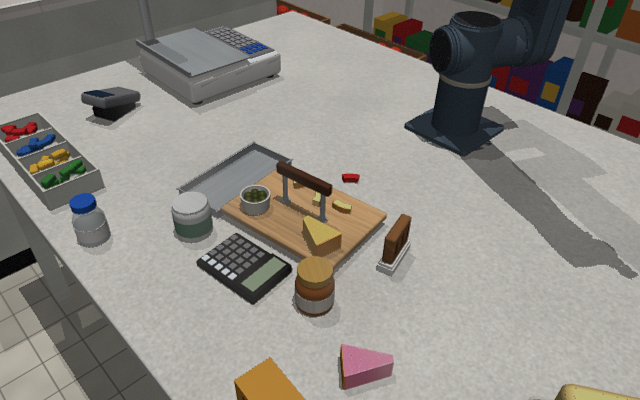

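Top view: the board is centred near (335,220). The tray is against its right end (world -y), and the scraper stands at (242,238) off the left end. The rinds are at about (309,243), (333,236) and (362,240). I'll enlarge this area to measure it.

```bash
python3 - <<'E'
import cv2
im=cv2.imread('pics/top0.png')[150:280,220:460]
cv2.imwrite('pics/crop0.png',cv2.resize(im,None,fx=3.3333,fy=3.3333,interpolation=cv2.INTER_CUBIC))
E
cat >h.py <<'E'
from bench import arm
import cv2,numpy as np
def ray(n,u,v,z):
    c=arm.calibration(n);R=np.array(c['R']);t=np.array(c['t']);K=np.array(c['mtx'])
    d=R.T@np.linalg.solve(K,[u,v,1]);o=-R.T@t
    return o+d*(z-o[2])/d[2]
def proj(n,X):
    c=arm.calibration(n);p=np.array(c['mtx'])@(np.array(c['R'])@X+np.array(c['t']));return p[:2]/p[2]
E
```

```text
(no output)
```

View pics/crop0.png

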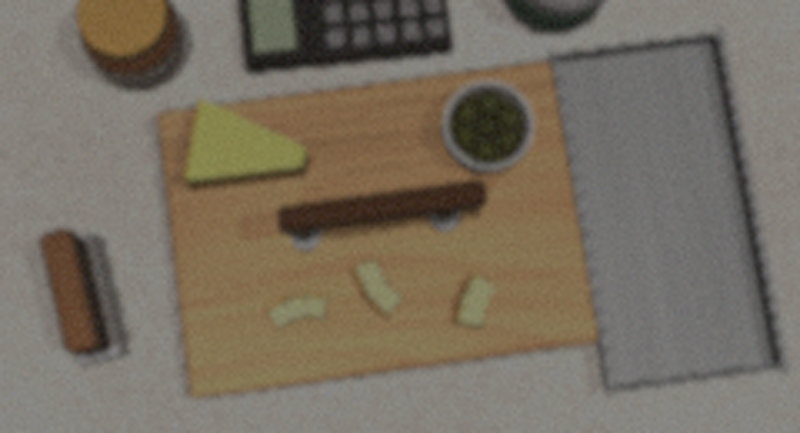

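```bash
python3 - <<'E'
from h import *
def c(u,v,z): return ray('top',u/3.3333+220,v/3.3333+150,z)
B=[c(*p,30) for p in[(158,113),(552,62),(597,342),(192,395)]]
print('board',np.round(B),np.mean(B,0))
far=B[0]-B[1]; near=B[3]-B[2]
print([np.degrees(np.arctan2(v[1],v[0])) for v in(far,near,B[0]-B[3],B[1]-B[2])])
r=[c(280,215,122),c(485,190,122)];print('rail',np.round(r),np.mean(r,0),np.degrees(np.arctan2(*(r[0]-r[1])[[1,0]])))
print('rinds',[np.round(c(*p,42)) for p in[(298,310),(378,287),(475,303)]])
print('scr top corners',[np.round(c(*p,84)) for p in[(43,237),(70,231),(62,352),(95,346),(98,352)]])
print('scr foot',[np.round(c(*p,22)) for p in[(125,357),(103,237),(85,362)]])
print('tray',[np.round(c(*p,22)) for p in[(717,38),(778,367),(607,388)]])
print('wedge',np.round(c(240,145,66)),'ram',np.round(c(488,125,64)))
print('goods', np.round(c(125,25,85)),np.round(c(255,70,22)),np.round(c(450,50,22)))
E
```

```text
board [[ 621.  155.   30.]
 [ 663. -120.   30.]
 [ 469. -148.   30.]
 [ 429.  125.   30.]] [545.3919209    2.95609195  30.        ]
[np.float64(98.61561933690034), np.float64(98.32747338639078), np.float64(8.821390077395282), np.float64(8.150851808992034)]
rail [[538.  66. 122.]
 [556. -60. 122.]] [547.13626429   3.08411172 122.        ] 98.03410787493954
rinds [array([486.,  55.,  42.]), array([502.,   1.,  42.]), array([493., -64.,  42.])]
scr top corners [array([527., 218.,  84.]), array([531., 201.,  84.]), array([454., 203.,  84.]), array([458., 182.,  84.]), array([454., 180.,  84.])]
scr foot [array([453., 172.,  22.]), array([535., 190.,  22.]), array([450., 199.,  22.])]
tray [array([ 685., -239.,   22.]), array([ 454., -272.,   22.]), array([ 438., -156.,   22.])]
wedge [593.  95.  66.] ram [610. -70.  64.]
goods [668. 172.  85.] [655.  88.  22.] [673. -49.  22.]
```

Request:
step_arm([
  [0,0,0,0,0,-0.86],
  [0,0,0,0,0,-0.86],
  [0,0,0,0,0,-0.86],
  [0,0,0,0,0,-0.86],
  [0,0,0,0,0,-0.86],
  [-0.7,-0.96,0,0,0,0],
  [-0.7,-0.96,0,0,0,0],
  [-0.7,-0.96,0,0,0,0],
  [-0.7,-0.96,0,0,0,0],
  [-0.7,-0.96,0,0,0,0],
], jaw=-1)

```text
clock: 1.35
eef_pos: [246.4, 420.8, 230.7]
tool_rot: [[-0.978, -0.21, -0.001], [-0.21, 0.978, -0.001], [0.001, -0.001, -1.0]]
contact_force: [-0.0, -0.0, 0.4]
opening: 1.002
```

Request:
step_arm([
  [-0.7,-0.96,0,0,0,0],
  [-0.7,-0.96,0,0,0,0],
  [-0.7,-0.96,0,0,0,0],
  [-0.7,-0.96,0,0,0,0],
  [-0.7,-0.96,0,0,0,0],
  [-0.7,-0.96,0,0,0,0],
  [-0.7,-0.96,0,0,0,0],
  [-0.7,-0.96,0.3,0,0,0],
  [-0.7,-0.96,0.5,0,0,0],
  [-0.7,-0.96,0.5,0,0,0],
])

```text
clock: 2.6
eef_pos: [423.5, 262.5, 204.5]
tool_rot: [[-0.978, -0.21, -0.001], [-0.21, 0.978, -0.0], [0.001, -0.0, -1.0]]
contact_force: [-0.5, -0.1, -0.3]
opening: 1.001
```

Request:
step_arm([
  [-0.7,-0.96,0,0,0,0],
  [-0.7,-0.96,0.2,0,0,0],
  [-0.7,-0.96,0,0,0,0],
  [-0.6,-0.96,0,0,0,0],
  [0,0,0,0,0,0],
  [0,0,0,0,0,0],
])

```text
clock: 3.35
eef_pos: [491.5, 199.7, 200.9]
tool_rot: [[-0.978, -0.21, -0.001], [-0.21, 0.978, 0.0], [0.001, 0.0, -1.0]]
contact_force: [0.1, 0.4, 0.8]
opening: 1.0
```

```bash
python3 - <<'E'
from h import *
s=arm.state();print(s['clock'],s['eef_pos'],np.round(s['tool_rot'],3).tolist(),np.round(s['q'],1))
im=arm.grab_frame('wrist');cv2.imwrite('pics/w1.png',im)
c=arm.calibration('wrist');print({k:np.round(v,3).tolist() if not isinstance(v,str) else v for k,v in c.items()})
E
```

```text
3.35 [491.53394989 199.67026226 200.90143749] [[-0.978, -0.21, -0.001], [-0.21, 0.978, 0.0], [0.001, 0.0, -1.0]] [14.8  3.4  2.9 89.6  0.   2.7]
{'mtx': [[309.707, 0.0, 320.261], [0.0, 309.707, 197.77], [0.0, 0.0, 1.0]], 'mount': [[0.0, -0.959, -0.283, 72.776], [1.0, 0.0, -0.0, 0.494], [0.001, -0.283, 0.959, -142.908], [0.0, 0.0, 0.0, 1.0]]}
```

View pics/w1.png

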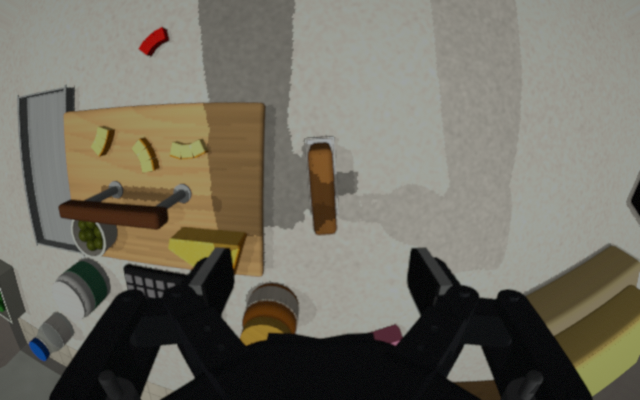

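Wrist view: the scraper grip's top runs from about (320,144) to (326,233). The board's left-end corners are (264,103) and (263,275), and the rail runs from (60,210) to (165,215).

```bash
cat >>h.py <<'E'
def wray(u,v,z,p,Rt):
    c=arm.calibration('wrist');K=c['mtx'];M=np.array(c['mount'])
    a=np.array([u-K[0][2],v-K[1][2]])/K[0][0];r=np.hypot(*a)
    d=np.r_[a/r*np.sin(r),np.cos(r)];Rt=np.array(Rt)
    o=np.array(p)+Rt@M[:3,3];d=Rt@M[:3,:3]@d
    return o+d*(z-o[2])/d[2]
E
python3 - <<'E'
from h import *
s=arm.state();p,R=s['eef_pos'],s['tool_rot']
f=lambda u,v,z:np.round(wray(u,v,z,p,R),1)
print('grip',[f(*q,84) for q in[(309,144),(331,143),(315,234),(336,232)]])
print('foot',[f(*q,22) for q in[(303,141),(336,139)]])
B=[f(*q,30) for q in[(264,103),(263,275),(66,112)]];print('board',B)
print('rail',[f(*q,122) for q in[(63,203),(166,208)]])
print('rinds',[f(*q,42) for q in[(103,140),(146,155),(187,149)]], 'red',f(153,40,10))
E
```

```text
grip [array([450.9, 181.9,  84. ]), array([446.2, 199.8,  84. ]), array([529.6, 203.6,  84. ]), array([523.7, 221.9,  84. ])]
foot [array([456.4, 174.4,  22. ]), array([447.2, 207.5,  22. ])]
board [array([425. , 127.9,  30. ]), array([617.7, 158.3,  30. ]), array([ 466.7, -141.2,   30. ])]
rail [array([543.1, -49.5, 122. ]), array([519.5,  76.2, 122. ])]
rinds [array([491.7, -58.5,  42. ]), array([499.5,   6.4,  42. ]), array([484.5,  56.7,  42. ])] red [369.  -26.6  10. ]
```

Request:
step_arm([
  [0.17,0.14,0.5,0,0,-0.5],
  [0,0,1,0,0,0],
  [0,0,1,0,0,0],
  [0,0,1,0,0,0],
  [0,0,1,0,0,0],
  [0,0,1,0,0,0],
  [0,0,1,0,0,0],
  [0,0,0.8,0,0,0],
  [0,0,0.5,0,0,0],
  [0,0,0,0,0,0],
])

```text
clock: 4.65
eef_pos: [487.5, 201.5, 44.6]
tool_rot: [[-0.963, -0.268, -0.002], [-0.268, 0.963, -0.0], [0.002, 0.0, -1.0]]
contact_force: [0.8, -0.0, -1.2]
opening: 1.001
```

Request:
step_arm([
  [0,0,0,0,0,0],
  [0,0,0,0,0,0],
  [0,0,0,0,0,0],
  [0,0,0,0,0,0],
  [0,0,0,0,0,0],
  [0,0,0,0,0,0],
  [0,0,0,0,0,0],
  [0,0,0,0,0,0],
], jaw=1, newtons=60)

```text
clock: 5.65
eef_pos: [488.8, 201.6, 45.9]
tool_rot: [[-0.963, -0.268, 0.001], [-0.268, 0.963, 0.0], [-0.001, -0.0, -1.0]]
contact_force: [0.8, 0.2, 3.2]
opening: 0.253
```

Request:
step_arm([
  [0,0,-0.85,0,0,0],
  [0,0,-0.8,0,0,0.5],
  [0.5,0,0,0,0,0.5],
  [0.5,0,0,0,0,0],
  [0.48,0,0,0,0,0],
  [0,0,0,0,0,0],
  [0,0,0,0,0,0],
])

```text
clock: 6.52
eef_pos: [459.1, 196.4, 78.2]
tool_rot: [[-0.989, -0.151, 0.0], [-0.151, 0.989, 0.0], [-0.0, -0.0, -1.0]]
contact_force: [-0.1, 0.3, -1.0]
opening: 0.254
```

```bash
python3 - <<'E'
from h import *
cv2.imwrite('pics/w2.png',arm.grab_frame('wrist'));s=arm.state();print(s['eef_pos'],np.round(s['tool_rot'],3).tolist())
d=np.array(s['eef_pos'])[:2]-[546.7,3];a=np.radians(8.6);print(d@[np.cos(a),np.sin(a)],d@[-np.sin(a),np.cos(a)])
E
```

```text
[459.27306259 196.431081    78.27668721] [[-0.989, -0.151, 0.0], [-0.151, 0.989, 0.0], [-0.0, -0.0, -1.0]]
-57.519159107104336 204.32963274321753
```

View pics/w2.png

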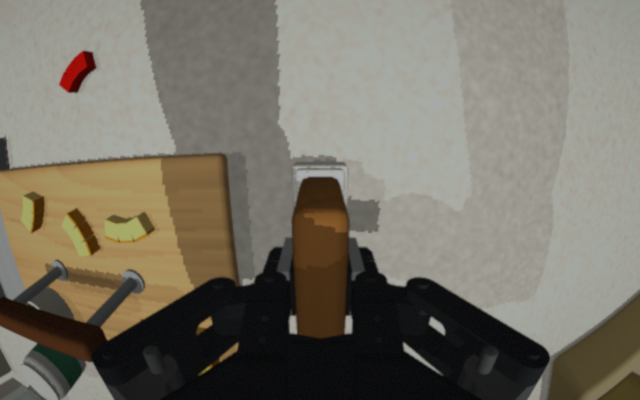

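Request:
step_arm([
  [0,-0.8,0,0,0,0],
  [0,-0.8,0,0,0,0],
  [0,-0.8,0,0,0,0],
  [0,-0.8,0,0,0,0],
  [0,-0.6,0,0,0,0],
  [0,-0.5,0,0,0,0],
  [0,-0.5,0,0,0,0],
  [0,-0.5,0,0,0,0],
  [0,-0.5,0,0,0,0],
  [0,-0.5,0,0,0,0],
])

```text
clock: 7.82
eef_pos: [478.2, 71.3, 78.3]
tool_rot: [[-0.989, -0.151, -0.0], [-0.151, 0.989, 0.0], [0.0, 0.0, -1.0]]
contact_force: [-0.6, 0.2, -2.4]
opening: 0.25
```

Request:
step_arm([
  [0,-0.5,0,0,0,0],
  [0,-0.5,0,0,0,0],
  [0,-0.5,0,0,0,0],
  [0,-0.5,0,0,0,0],
  [0,-0.5,0,0,0,0],
  [0,-0.5,0,0,0,0],
  [0,-0.5,0,0,0,0],
  [0,-0.5,0,0,0,0],
  [0,-0.5,0,0,0,0],
  [0,-0.5,0,0,0,0],
])

```text
clock: 9.07
eef_pos: [493.2, -27.6, 78.3]
tool_rot: [[-0.989, -0.151, 0.0], [-0.151, 0.989, 0.0], [-0.0, 0.0, -1.0]]
contact_force: [0.2, -0.2, -0.7]
opening: 0.251
```

```bash
python3 - <<'E'
from h import *
a=arm.grab_frame('scene')[120:300,160:430];b=arm.grab_frame('wrist')
s=arm.state();d=np.array(s['eef_pos'])[:2]-[546.7,3];t=np.radians(8.6);print(d@[np.cos(t),np.sin(t)],d@[-np.sin(t),np.cos(t)],s['eef_pos'],s['contact_force'])
cv2.imwrite('pics/c3.png',np.hstack([cv2.resize(a,(450,300)),b[:300,:340]]))
E
```

```text
-57.34209661152588 -22.784755678818353 [493.40976234 -28.10324268  78.35906955] [-0.06697152  0.14043948 -1.26318618]
```

View pics/c3.png

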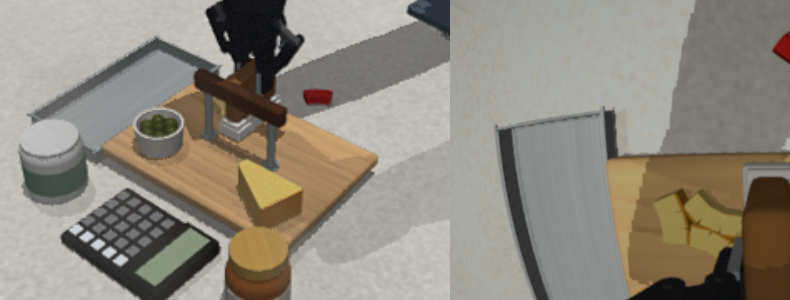

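Two rinds are visible ahead of the foot, at (670,215) and (710,220) in the composite. The third is hidden behind the finger. I'll continue the sweep.

Request:
step_arm([
  [0,-0.5,0,0,0,0],
  [0,-0.5,0,0,0,0],
  [0,-0.5,0,0,0,0],
  [0,-0.5,0,0,0,0],
  [0,-0.5,0,0,0,0],
  [0,-0.5,0,0,0,0],
  [0,-0.5,0,0,0,0],
  [0,-0.5,0,0,0,0],
  [0,-0.5,0,0,0,0],
  [0,-0.5,0,0,0,0],
])

```text
clock: 10.42
eef_pos: [508.3, -126.5, 78.3]
tool_rot: [[-0.989, -0.151, 0.0], [-0.151, 0.989, -0.0], [-0.0, -0.0, -1.0]]
contact_force: [-0.4, -0.1, -0.9]
opening: 0.25
```

Request:
step_arm([
  [0,-0.5,0,0,0,0],
  [0,-0.5,0,0,0,0],
  [0,-0.5,0,0,0,0],
  [0,-0.3,0,0,0,0],
  [0,0,0,0,0,0],
  [0,0,0,0,0,0],
])

```text
clock: 11.18
eef_pos: [513.7, -161.2, 78.6]
tool_rot: [[-0.989, -0.151, 0.0], [-0.151, 0.989, 0.0], [-0.0, 0.0, -1.0]]
contact_force: [-1.2, 1.6, 3.9]
opening: 0.248
```

```bash
python3 - <<'E'
from h import *
a=arm.grab_frame('scene')[120:300,160:430];b=arm.grab_frame('wrist')
s=arm.state();d=np.array(s['eef_pos'])[:2]-[546.7,3];t=np.radians(8.6);print(d@[np.cos(t),np.sin(t)],d@[-np.sin(t),np.cos(t)],s['eef_pos'],s['contact_force'])
cv2.imwrite('pics/c4.png',np.hstack([cv2.resize(a,(450,300)),b[:300,:340]]))
E
```

```text
-57.205504533567584 -157.32932802170708 [ 513.66398746 -161.11462177   78.55030736] [-1.36759138  2.04161834  4.43847379]
```

View pics/c4.png

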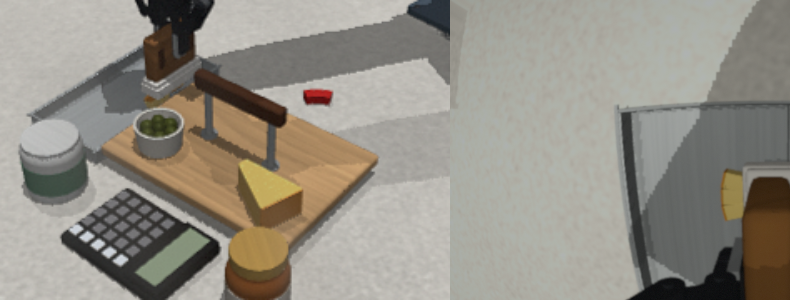

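Request:
step_arm([
  [0,-0.2,-0.3,0,0,0],
  [0,0,-0.5,0,0,0],
  [0,0.5,-1,0,0,0],
  [0,1,-1,0,0,0],
  [0,1,-0.5,0,0,0],
  [0,1,0,0,0,0],
  [0,1,0,0,0,0],
  [0,0,0,0,0,0],
  [0,0,0,0,0,0],
])

```text
clock: 12.4
eef_pos: [500.4, -76.3, 143.6]
tool_rot: [[-0.989, -0.151, -0.001], [-0.151, 0.989, -0.0], [0.001, -0.0, -1.0]]
contact_force: [0.1, 0.0, -1.8]
opening: 0.25
```

```bash
python3 - <<'E'
from h import *
a=arm.grab_frame('top')[150:280,300:460];b=arm.grab_frame('wrist')
s=arm.state();print(s['eef_pos'],s['contact_force'])
cv2.imwrite('pics/c5.png',np.hstack([cv2.resize(a,(400,325)),b[:325,:380]]))
E
```

```text
[500.55297383 -76.75314921 143.86995233] [-0.10217225  0.31832027 -1.55539654]
```

View pics/c5.png

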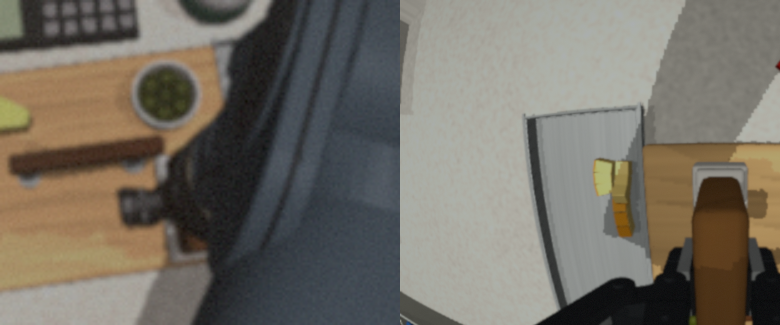

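All three rinds are in the tray, at about (203,177), (222,180) and (224,218) in the wrist view. Next I take the scraper back to the bare counter.

Request:
step_arm([
  [0,1,0,0,0,0],
  [0,1,0,0,0,0],
  [0,1,0,0,0,0],
  [0,1,0,0,0,0],
  [0,1,0,0,0,0],
  [0,1,0,0,0,0],
  [0,1,0,0,0,0],
  [0,1,0,0,0,0],
  [0,1,0,0,0,0],
  [0,1,0,0,0,0],
])

```text
clock: 13.75
eef_pos: [470.0, 122.5, 144.3]
tool_rot: [[-0.989, -0.151, -0.0], [-0.151, 0.989, 0.0], [0.0, 0.001, -1.0]]
contact_force: [0.3, 0.1, -1.8]
opening: 0.255
```

Request:
step_arm([
  [0,1,0,0,0,0],
  [0,1,0,0,0,0],
  [0,1,0,0,0,0],
  [0,1,0,0,0,0],
  [0,0.4,0.4,0,0,0],
  [0,0,1,0,0,0],
  [0,0,1,0,0,0],
  [0,0,1,0,0,0],
  [0,0,1,0,0,0],
  [0,0,0,0,0,0],
])

```text
clock: 15.0
eef_pos: [454.9, 207.4, 53.7]
tool_rot: [[-0.989, -0.15, -0.005], [-0.15, 0.989, -0.002], [0.005, -0.001, -1.0]]
contact_force: [-0.5, 0.1, -1.5]
opening: 0.25
```

Request:
step_arm([
  [0,0,0.2,0,0,0],
  [0,0,0.15,0,0,0],
  [0,0,0.1,0,0,0],
  [0,0,0,0,0,0],
  [0,0,0,0,0,0],
])

```text
clock: 15.62
eef_pos: [457.5, 208.3, 47.6]
tool_rot: [[-0.989, -0.151, 0.0], [-0.151, 0.989, 0.0], [-0.0, 0.0, -1.0]]
contact_force: [0.8, 0.4, -1.8]
opening: 0.252
```

Request:
step_arm([
  [0,0,0.06,0,0,0],
  [0,0,0.06,0,0,0],
  [0,0,0,0,0,0],
  [0,0,0,0,0,0],
])

```text
clock: 16.12
eef_pos: [457.5, 208.3, 45.8]
tool_rot: [[-0.989, -0.151, 0.001], [-0.151, 0.989, 0.0], [-0.001, 0.0, -1.0]]
contact_force: [-1.5, -1.0, 5.9]
opening: 0.252
```

Request:
step_arm([
  [0,0,0,0,0,0],
  [0,0,0,0,0,0],
  [0,0,0,0,0,0],
  [0,0,0,0,0,0],
  [0,0,0,0,0,0],
  [0,0,0,0,0,0],
  [0,0,-0.3,0,0,0],
  [0,0,-0.6,0,0,0],
  [0,0,-1,0,0,0],
  [0,0,-1,0,0,0],
], jaw=-1)

```text
clock: 17.38
eef_pos: [457.6, 208.4, 104.5]
tool_rot: [[-0.989, -0.151, 0.001], [-0.151, 0.989, 0.0], [-0.001, 0.0, -1.0]]
contact_force: [-0.1, -0.9, 0.4]
opening: 1.003
```

Request:
step_arm([
  [0,0,-1,0,0,0],
  [0,0,-1,0,0,0],
  [0,0,-1,0,0,0],
  [0,0,-1,0,0,0],
  [0,0,-1,0,0,0],
  [0,0,-1,0,0,0],
  [0,0,-1,0,0,0],
  [0,0,-0.5,0,0,0],
  [0,0,0,0,0,0],
])

```text
clock: 18.5
eef_pos: [457.8, 208.5, 254.2]
tool_rot: [[-0.989, -0.151, 0.002], [-0.151, 0.989, 0.001], [-0.002, 0.0, -1.0]]
contact_force: [-1.1, -0.5, -0.8]
opening: 1.001
```

```bash
python3 - <<'E'
from h import *
s=arm.state();print(s['clock'],s['eef_pos'],np.round(s['tool_rot'],3).tolist(),np.round(s['q'],1))
a=arm.grab_frame('wrist');cv2.imwrite('pics/w6.png',a);b=arm.grab_frame('top');cv2.imwrite('pics/t6.png',b)
cv2.imwrite('pics/c6.png',np.hstack([a[:300,:400],cv2.resize(b[150:280,220:460],(400,217))[:217] if 0 else cv2.copyMakeBorder(cv2.resize(b[150:280,220:460],(400,217)),0,83,0,0,0)]))
E
```

```text
18.5 [457.83761893 208.46064178 254.23098429] [[-0.989, -0.151, 0.002], [-0.151, 0.989, 0.001], [-0.002, 0.0, -1.0]] [16.8 -0.3  5.2 95.4  0.   8.2]
```

View pics/c6.png

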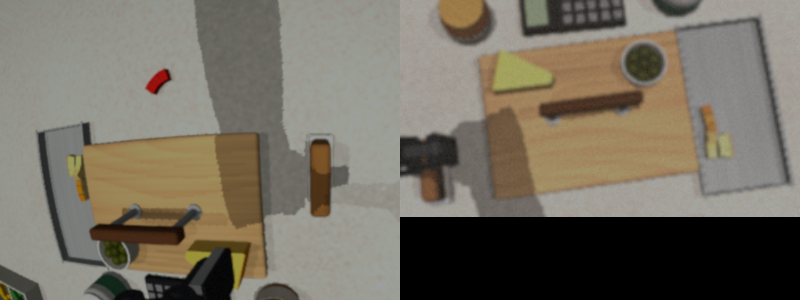

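The scraper stands on the counter and the rinds are all in the tray. The rail is at the same pixels as before, so the board has not moved. Next I go over the rail.

Request:
step_arm([
  [-0.28,-1,0,0,0,0],
  [-0.28,-1,0,0,0,0],
  [-0.28,-1,0,0,0,0],
  [-0.28,-1,0,0,0,0],
  [-0.28,-1,0,0,0,0],
  [-0.28,-1,0,0,0,0],
  [-0.28,-1,0,0,0,0],
  [-0.28,-1,0,0,0,0],
  [-0.28,-1,0,0,0,0],
  [-0.28,-1,0,0,0,0],
])

```text
clock: 19.85
eef_pos: [543.3, 17.7, 252.8]
tool_rot: [[-0.989, -0.151, -0.0], [-0.151, 0.989, -0.0], [0.0, -0.0, -1.0]]
contact_force: [-0.3, 0.2, -0.1]
opening: 0.998
```

Request:
step_arm([
  [-0.05,-0.84,0,0,0,0.94],
  [0,0,0,0,0,0.94],
  [0,0,0,0,0,0.94],
  [0,0,0,0,0,0.94],
  [0,0,0,0,0,0.94],
  [0,0,0,0,0,0.94],
  [0,0,0,0,0,0.93],
  [0,0,0,0,0,0.93],
  [0,0,0,0,0,0.93],
  [0,0,0,0,0,0.93],
])

```text
clock: 21.1
eef_pos: [546.6, 1.9, 252.9]
tool_rot: [[-0.56, 0.828, 0.0], [0.828, 0.56, -0.0], [-0.0, 0.0, -1.0]]
contact_force: [-0.0, -0.6, -0.2]
opening: 0.998
```

Request:
step_arm([
  [0,0,0.5,0,0,0.93],
  [0,0,0.5,0,0,0.93],
  [0,0,0.5,0,0,0.93],
  [0,0,0.5,0,0,0.93],
  [0,0,0,0,0,0],
  [0,0,0,0,0,0],
])

```text
clock: 21.85
eef_pos: [546.6, 2.2, 213.3]
tool_rot: [[-0.153, 0.988, 0.0], [0.988, 0.153, -0.0], [-0.0, 0.0, -1.0]]
contact_force: [0.7, 0.3, -0.4]
opening: 0.998
```

```bash
python3 - <<'E'
from h import *
s=arm.state();print(s['clock'],s['eef_pos'],np.round(s['tool_rot'],3).tolist(),np.round(s['q'],1))
a=arm.grab_frame('wrist');cv2.imwrite('pics/w7.png',a)
E
```

```text
21.85 [546.60319023   2.15950085 213.31839959] [[-0.153, 0.988, 0.0], [0.988, 0.153, -0.0], [-0.0, 0.0, -1.0]] [-6.8  5.7  6.8 91.   0.  74.4]
```

View pics/w7.png

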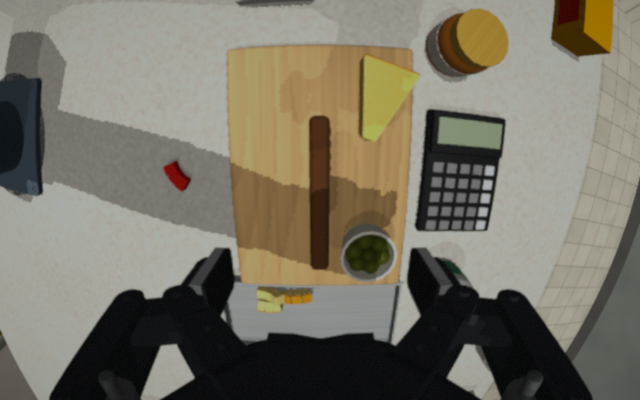

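Wrist view: the rail is straight in the picture, spanning u 310–329 and v 116–269, centred between the open fingers.

```bash
python3 - <<'E'
from h import *
s=arm.state();p,R=s['eef_pos'],s['tool_rot']
e=[wray(u,v,122,p,R) for u,v in[(319.5,117),(319.5,268)]];m=np.mean(e,0);print(e,m,np.array(R).T@(m-p))
E
```

```text
[array([535.16716775,  67.34548708, 122.        ]), array([554.37234598, -57.3374289 , 122.        ])] [544.76975686   5.00402909 122.        ] [ 3.06151414 -1.54854115 91.5225209 ]
```

Request:
step_arm([
  [0.1,-0.04,1,0,0,0],
  [0,0,1,0,0,0],
  [0,0,1,0,0,0],
  [0,0,1,0,0,0],
  [0,0,1,0,0,0],
  [0,0,0.7,0,0,0],
  [0,0,0.4,0,0,0],
  [0,0,0,0,0,0],
  [0,0,0,0,0,0],
])

```text
clock: 23.02
eef_pos: [545.9, 4.3, 91.8]
tool_rot: [[-0.152, 0.988, 0.002], [0.988, 0.152, -0.0], [-0.0, 0.002, -1.0]]
contact_force: [0.3, 0.7, -0.0]
opening: 0.996
```

Request:
step_arm([
  [0,0,0,0,0,0],
  [0,0,0,0,0,0],
  [0,0,0,0,0,0],
  [0,0,0,0,0,0],
  [0,0,0,0,0,0],
  [0,0,0,0,0,0],
  [0,0,0,0,0,0],
  [0,0,0,0,0,0],
  [0,0,0,0,0,0],
], jaw=1, newtons=100)

```text
clock: 24.15
eef_pos: [545.4, 4.4, 91.2]
tool_rot: [[-0.152, 0.988, 0.0], [0.988, 0.152, -0.0], [-0.0, 0.0, -1.0]]
contact_force: [-0.7, 0.5, 3.6]
opening: 0.171
```

Request:
step_arm([
  [0,0,-0.1,0,0,0],
  [0,0,-0.15,0,0,0],
  [0,0,-0.2,0,0,0],
  [0,0,-0.2,0,0,0],
  [0,0,-0.2,0,0,0],
])

```text
clock: 24.78
eef_pos: [545.0, 4.4, 107.9]
tool_rot: [[-0.152, 0.988, -0.001], [0.988, 0.152, 0.0], [0.0, -0.001, -1.0]]
contact_force: [-0.0, -0.1, -7.6]
opening: 0.171
```

Request:
step_arm([
  [0,0,-0.25,0,0,0],
  [0,0,-0.35,0,0,0],
  [0,0,-0.4,0,0,0],
  [0,0,-0.4,0,0,0],
  [0,0,-0.4,0,0,0],
  [0,0,-0.4,0,0,0],
  [0,0,-0.4,0,0,0],
  [0,0,-0.4,0,0,0],
  [0,0,-0.4,0,0,0],
  [0,0,-0.3,0,0,0],
])

```text
clock: 26.02
eef_pos: [545.4, 4.4, 182.6]
tool_rot: [[-0.152, 0.988, 0.0], [0.988, 0.152, -0.0], [-0.0, 0.0, -1.0]]
contact_force: [0.1, 0.7, -8.0]
opening: 0.171
```

Request:
step_arm([
  [0,0,-0.25,0,0,0],
  [0,0,-0.15,0,0,0],
  [0,0,-0.1,0,0,0],
  [0,0,0,0,0,0],
  [0,0,0,0,0,0],
  [0,0,0,0,0,0],
  [0,0,0,0,0,0],
  [0,0,0,0,0,0],
])

```text
clock: 27.02
eef_pos: [545.2, 4.4, 191.8]
tool_rot: [[-0.152, 0.988, -0.0], [0.988, 0.152, 0.0], [0.0, -0.0, -1.0]]
contact_force: [-0.4, 0.4, -8.3]
opening: 0.171
```

```bash
python3 - <<'E'
from h import *
s=arm.state();print(s['clock'],s['wrist_torque'],np.abs(s['qvel']).max())
a=arm.grab_frame('scene')[90:330,130:450];b=arm.grab_frame('wrist')
cv2.imwrite('pics/c8.png',np.hstack([cv2.resize(a,(440,330)),b[:330,130:490]]))
E
```

```text
27.025 [-0.05142916  0.14584444 -0.07365907] 0.14041747599594057
```

View pics/c8.png

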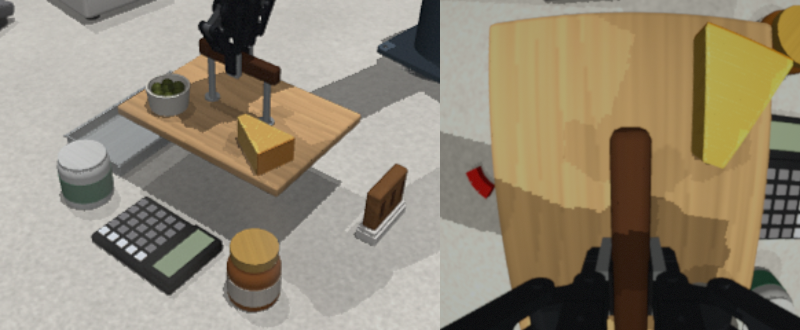

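```bash
python3 - <<'E'
from h import *
t=np.radians(8.7);X=np.array([np.cos(t),np.sin(t)]);Y=np.array([-X[1],X[0]])
for x,y in[(100,-140),(-100,140),(100,140)]:
    print((x,y),(proj('scene',np.r_[[545.5,4]+x*X+y*Y,130.5])-[130,90])*1.375)
E
```

```text
(100, -140) [115.25776407 102.94776213]
(-100, 140) [361.88001804 111.2062861 ]
(100, 140) [276.41093367 186.52858282]
```

I'll check the level once more, with the predicted corners of a level board drawn on an enlarged view (picture 12).

```bash
python3 - <<'E'
from h import *
t=np.radians(8.7);X=np.array([np.cos(t),np.sin(t)]);Y=np.array([-X[1],X[0]])
a=cv2.resize(arm.grab_frame('scene')[130:250,200:400],(800,480),interpolation=cv2.INTER_CUBIC)
P=[(proj('scene',np.r_[[545.5,4]+x*X+y*Y,130.5])-[200,130])*4 for x,y in[(-100,-140),(100,-140),(100,140),(-100,140)]]
cv2.polylines(a,[np.int32(P)],True,(0,0,255),1);cv2.imwrite('pics/c9.png',a)
E
```

```text
(no output)
```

View pics/c9.png

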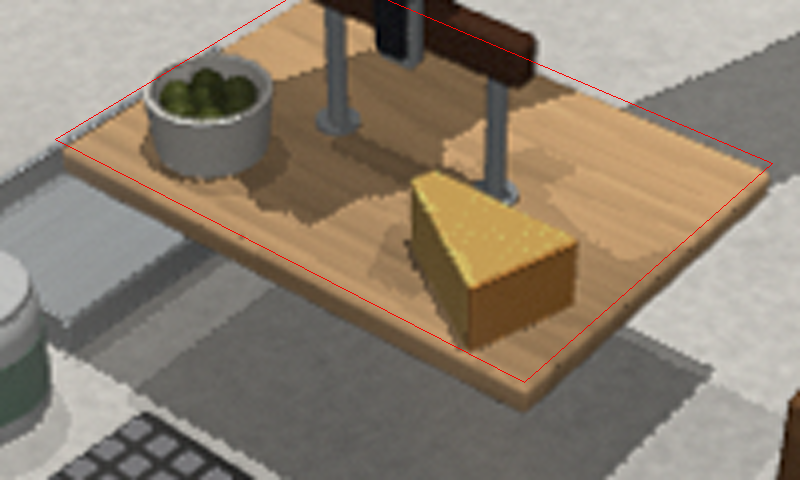

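The outline matches to within about 3 camera pixels at all three visible corners, nearly the same at each, so the board is level. The wedge and ramekin are upright. Handing in.

```bash
python3 -c "
from bench import arm
s=arm.state();print(s['clock'],s['eef_pos'],s['opening']);print(arm.close_job())"
```

```text
27.175 [545.20196282   4.37692157 191.91149801] 0.17064125609331735
the job is handed in; nothing more can be done
None
```

I swept the three rinds into the steel tray with the scraper and stood it back upright on bare counter off the board's free end. I then lifted the board by its rail about 100 mm and handed the job in at 27.2 s, still holding it. The hand-in reports no verdict.

**Last checks:**
- **Board:** It matched a predicted level outline to within about 3 camera pixels at the three visible corners. I did not measure the tilt more finely than that. The gripper was holding about 8 N of load at a steady opening, and the arm was nearly still.
- **Cheese and olives:** The wedge and the ramekin were upright on the board in the final picture.
- **Rinds:** All three were in the tray when I last checked, just before the lift. The lifted board hides most of the tray, so I could not see them at the end.
- **Scraper:** It was standing free of both board and tray.
- **Other goods:** The calculator, jar and tin showed no visible shift.

One thing was out of the ordinary. At the end of the sweep the wrist read about 4 N upward, probably a rind caught briefly under the scraper foot. The reading cleared when I raised the scraper.

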